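Free the pawl and lower the arm of the cap press

TASK

The arm of the small cap press on the bench is propped up by its ratchet. Press the red tab of the pawl all the way down so that the pawl swings clear of the teeth and stays there, then push the arm down by its black cross handle until its pad lies fully down on the tube caps, and take the hand away. Only push with the fingers: do not pull the arm up, and leave the bottle, beaker, petri dish and tube rack alone.

Things in the scene. Friction and masses are not known exactly. Their poses are not given: they have to be found in the camera images.
- press: Hand press fixed to the bench; place and angle differ each time. Grey base 220 x 100 x 12 mm, blue nest with eight white tube caps, aluminium cheeks. Origin on the bench surface, 5 mm to the +x side of the base's centre. Axes: z up; the arm and its handle point along -x; the pawl's red tab is at the +x end; y is parallel to both hinge axes and to the cross handle.
- press_hinge (a point): Point on the arm's hinge axis (parallel to the press's y), 67 mm above the bench, fixed on the press. A toothed ratchet wheel of 56 mm radius round this axis turns with the arm.
- press_handle (a point): Point on the middle of the black cross handle's surface, on the side that faces up when the arm is down (turns with the arm). The handle is a bar 18 mm thick, 80 mm long along the press's y; its centre line is 135 mm from the hinge axis. With the arm fully down its top is 76 mm above the bench; at the start about 155 to 170 mm.
- pawl_tab (a point): Middle of the top of the pawl's red thumb tab (turns with the pawl): 30 mm along the press's x, 32 mm wide, 7 mm thick, 126 mm above the bench at the start, free space below. Its pivot is 36 mm nearer the arm (press -x) and 11 mm lower, between two cheeks whose tops are 124 mm above the bench. The tab goes down about 15 mm when pressed fully.
- press_arm (a joint): Arm angle, rad: 0 fully down (level, pad on the caps, end stop); 0.62 to 0.77 at the start; grows upwards to 1.0. The hinge is stiff: the arm stays where it is left and needs about 4 to 9 N down on the handle once the pawl is free. With the pawl engaged it stops at the next tooth, within 0.2 rad.
- press_pawl (a joint): Angle of the pawl, rad: 0 engaged (hooked nose between the teeth), 0.4 tab fully pressed (end stop); above 0.2 the nose is clear of the teeth. The pivot is stiff: the pawl stays where it is left; the tab takes about 4 N to press.
- amber_bottle: Small amber bottle with a white cap, 41 mm wide, 70 mm high, loose, to be left alone; origin at the centre of its underside.
- beaker: Clear glass beaker, 54 mm wide, 68 mm high, loose, to be left alone; origin at the centre of its underside.
- petri_dish: Closed clear petri dish, 60 mm wide, 15 mm high, loose, to be left alone; origin at the centre of its underside.
- tube_rack: Green rack with micro tubes, 52 x 105 x 52 mm, loose, to be left alone; origin at the centre of its underside.

How it is judged:
By the outcome, as a careful person would: the job done as asked, in the order asked, and still so for the second after the job is handed in, with the robot touching nothing.
It also fails if it takes over 38 s, if anything falls off the work surface, if the arm or the gripper's body presses on something with over 40 N, if the wrist force passes 120 N, or if a joint passes its speed limit or range.

ROBOT

A 6-joint arm with a two-finger parallel gripper is mounted at the origin on a cart in front of the work surface, level with it; the furniture and walls round the work are solid. World frame = base frame: x ahead of the robot, y to its left, z up, the work surface at z = 0. Lengths are in m, angles in rad, forces in N, time in s.
With the tool pointing down it reaches from about 0.15 to 0.775 m from the base axis. Payload 6.1 kg.
Tool frame: the origin (TCP) lies midway between the tips of the shut fingers; the grasp point (between the pads) lies r.grasp_offset behind it (r.grasp_offset is the distance from the TCP to the grasp point, in m); z points along the fingers, y is the direction in which the jaws open and shut (so a half turn about z gives the same grasp; the last joint's range is limited). The gripper opens to 85 mm and grips with 20 to 120 N. Pads are 22 mm wide; open, the fingers measure 114 mm over their backs; the gripper's body (76 mm by 85 mm) begins 54 mm behind the grasp point. The pads swing forward as they close: fully open they stand 13 mm farther back than shut.
Start: joints at [-1.24, 0.126, -0.04, 1.405, 0, 1.571], TCP at [0.171, -0.497, 0.231] pointing down, gripper open.
Joint ranges: [-2.72, 2.72], [-0.95, 1.95], [-1.27, 1.35], [-1.78, 2.02], [-1.46, 1.47], [-3.14, 3.14]. Speed limits (rad/s): [2.39, 2.39, 3.01, 3.14, 3.14, 3.14].

INTERFACE

Orientations are given as [roll, pitch, yaw] about the fixed x, y, z axes, in that order (R = Rz(yaw) Ry(pitch) Rx(roll)).
In Python, from bench import observe, imaging, r gives the robot as it stands. The module is installed in compiled form; this text tells all that it offers.
- The arm moves only by the shell command python3 -m pendant 'ROWS' [OPENING] [FORCE]. ROWS is JSON, a list of rows, each a list of 4 numbers: the shift along the tool's x, y, z scaled (see below), then the turn about the tool's z scaled (see below). In form: [[tx, ty, tz, twist], ...]. A call has 1 to 12 rows; each row shifts and turns the commanded pose from where the row before left it, along the tool's axes as they then stand; what a row does not reach is not made up. The controller multiplies each number of a shift by 0.05 m and each number of a turn by 1.5 rad. A row lasts 1/8 s, in which the tool goes at most 62.5 mm and 10.7 degrees, less where a joint would pass 70% of its speed; a pose out of reach is approached as far as the arm can. A call with a number of a shift or a turn outside -1 to 1 is refused whole. A call with a gripper value outside its range is refused whole. OPENING is the opening, from 0 (shut) to 1 (fully open), set as the call begins (- or left out, the last holds). The fingers move at their own pace and stop on an object; FORCE is the grip in N (left out, the last holds). Time passes only in rows, so rows that do not move let the fingers close. It gives the time, the measured TCP pose, the force and the opening at its end, in the units of the state.
- observe(): the state, without advancing time (a new reading comes with each control period).
- imaging.capture(name): name is "scene" or "side" or "wrist"; returns the picture (384x512x3 uint8, red, green, blue); there is no depth.
- imaging.calibration(name): a dict with "camera_matrix" (3x3 intrinsics, pixels), "rvec" (rotation vector, rad) and "tvec" (3), from world to camera coordinates, as OpenCV has them; the wrist camera has in their place "hand_eye" (4x4, takes a point from camera to tool coordinates, whose origin is the TCP and whose axes are the flange's). Camera axes: x right, y down, z forward; pixel columns grow to the right and rows downward; lengths in m; the calibration is good to about 2 mm. The wrist camera is an equidistant fisheye: a pixel r from the principal point sees the ray r / f radians off the axis. A picture is of the moment at which its call begins: read the wrist's pose just before it. calibration takes no time and is no camera call.
- r.job_done(): hands the job in, once; it reports no verdict.
The state is a dict: "t": time; "q": joint angles; "joint_vel": joint speeds; "joint_torque": joint torques, N m; "ee_pos": TCP position; "tcp_rot": TCP orientation; "force": force on the tool from outside, world axes, zero at the start; "torque": the same for the moment, N m; "gripper_width": opening from 0.0 (shut) to 1.0 (fully open).
Only numpy, scipy, OpenCV 4.12 (cv2) and the standard library are available. Lean on these libraries where they do the work, as an engineer would, in place of code of your own. Each camera call takes 0.05 s, during which the arm holds its last target.

## Working session

There is one attempt and no reset: what is moved stays moved. The work goes in short steps, Python scripts to look and compute and a shell command to move; the robot and the scene stay as the last step left them, time stands still between calls to the robot, and variables do not carry over. Pictures are saved under pics/ and viewed, and the job is handed in when it is done.

```bash
mkdir -p pics
python3 - <<'E'
from bench import observe, imaging, r
import cv2
s=observe(); print(s['t'],s['ee_pos'],s['tcp_rot'],s['gripper_width'],r.grasp_offset)
for n in ("scene","side","wrist"):
    cv2.imwrite(f"pics/{n}0.png",imaging.capture(n)[:,:,::-1]); print(n,imaging.calibration(n))
E
```

```text
0.0 [ 0.17037043 -0.49614704  0.2305291 ] [-3.14001763e+00 -1.07707049e-06  3.30741272e-01] 0.9937839853892318 0.0187
scene {'camera_matrix': array([[499.18601318,   0.        , 256.19769686],
       [  0.        , 499.18601318, 202.39128355],
       [  0.        ,   0.        ,   1.        ]]), 'rvec': array([ 2.16045326, -0.7561105 ,  0.34746532]), 'tvec': array([-0.38679199,  0.2735527 ,  1.48568531])}
side {'camera_matrix': array([[376.861685  ,   0.        , 253.12839194],
       [  0.        , 376.861685  , 189.0734736 ],
       [  0.        ,   0.        ,   1.        ]]), 'rvec': array([ 0.62529491, -2.39209371,  1.44335542]), 'tvec': array([0.42000967, 0.204072  , 1.03234736])}
wrist {'camera_matrix': array([[297.31863964,   0.        , 253.82295058],
       [  0.        , 297.31863964, 192.99419109],
       [  0.        ,   0.        ,   1.        ]]), 'hand_eye': array([[ 1.00727908e-03, -9.53912778e-01, -3.00082319e-01,
         7.72956346e-02],
       [ 9.99999422e-01,  1.07349959e-03, -5.58062672e-05,
         4.28578584e-06],
       [ 3.75372557e-04, -3.00082089e-01,  9.53913308e-01,
        -1.43412231e-01],
       [ 0.00000000e+00,  0.00000000e+00,  0.00000000e+00,
         1.00000000e+00]])}
```

View pics/scene0.png

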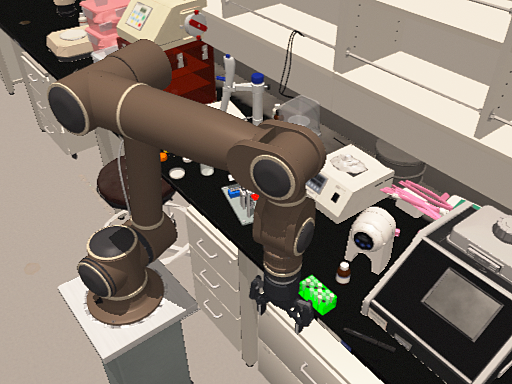

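View pics/side0.png

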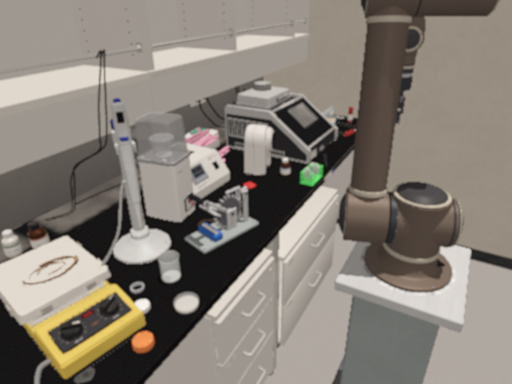

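View pics/wrist0.png

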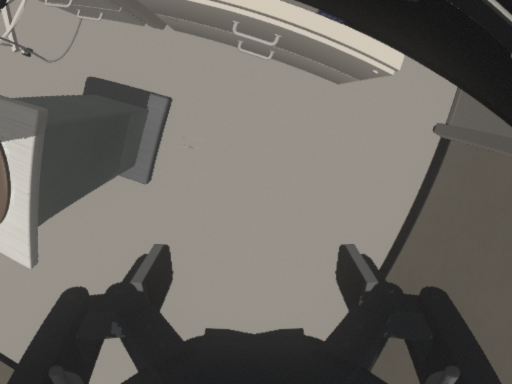

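Run:
```python
import cv2
a=cv2.imread("pics/side0.png")[165:265,170:280]; cv2.imwrite("pics/side0z.png",cv2.resize(a,None,fx=6,fy=6,interpolation=cv2.INTER_CUBIC)[:600])
a=cv2.imread("pics/scene0.png")[170:230,205:285]; cv2.imwrite("pics/scene0z.png",cv2.resize(a,None,fx=8,fy=8,interpolation=cv2.INTER_CUBIC))
```

```text
(no output)
```

View pics/side0z.png

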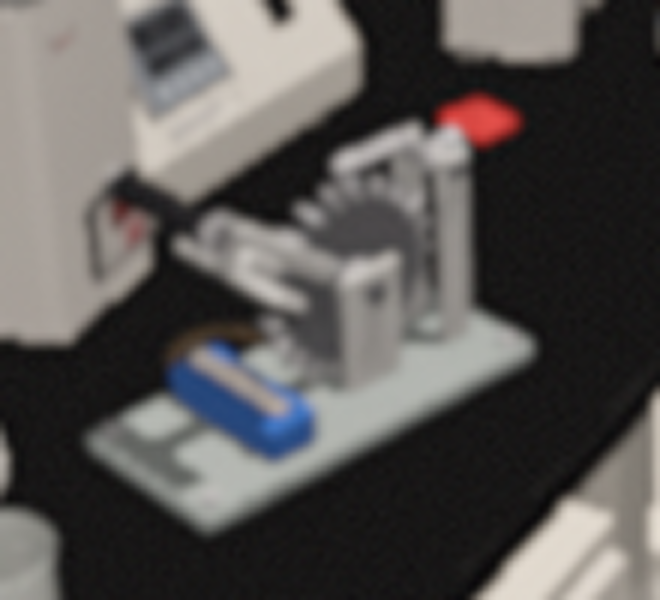

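View pics/scene0z.png

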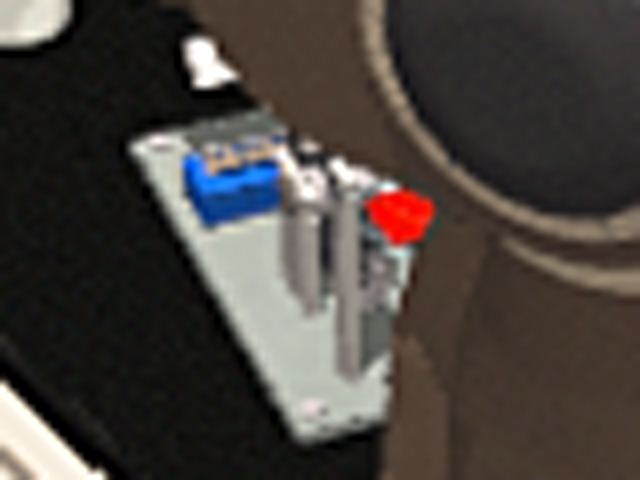

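The side view shows the press's base, with corners (zoom/6 + offset) at about (184.7,237), (204.5,251.5) and (259,221.5). The red tab is at about (250,185) in side and (255,197) in scene. The black handle sits at the left end and points towards the side camera.

```bash
cat > h.py <<'E'
import numpy as np, cv2
from bench import observe, imaging, r
def cal(n):
    c=imaging.calibration(n); R,_=cv2.Rodrigues(c['rvec']); return c['camera_matrix'],R,np.array(c['tvec'])
def ray(n,uv):
    K,R,t=cal(n); d=R.T@np.linalg.inv(K)@np.array([uv[0],uv[1],1.]); return -R.T@t,d/np.linalg.norm(d)
def plane(n,uv,z):
    o,d=ray(n,uv); return o+d*(z-o[2])/d[2]
def tri(r1,r2):
    (o1,d1),(o2,d2)=r1,r2; A=np.stack([d1,-d2],1); s=np.linalg.lstsq(A,o2-o1,rcond=None)[0]
    p,q=o1+s[0]*d1,o2+s[1]*d2; return (p+q)/2,np.linalg.norm(p-q)
def proj(n,P):
    K,R,t=cal(n); c=R@np.asarray(P)+t; return (K@c)[:2]/c[2]
def rot(e):
    from scipy.spatial.transform import Rotation as Q; return Q.from_euler('xyz',e).as_matrix()
def wray(uv,s):
    c=imaging.calibration('wrist'); K=c['camera_matrix'];H=c['hand_eye']
    x=(uv[0]-K[0,2])/K[0,0]; y=(uv[1]-K[1,2])/K[1,1]; th=np.hypot(x,y)
    d=np.array([x/th*np.sin(th),y/th*np.sin(th),np.cos(th)]) if th>0 else np.array([0,0,1.])
    R=rot(s['tcp_rot']); return np.array(s['ee_pos'])+R@H[:3,3], R@(H[:3,:3]@d)
def wproj(P,s):
    c=imaging.calibration('wrist'); K=c['camera_matrix'];H=c['hand_eye']
    v=H[:3,:3].T@(rot(s['tcp_rot']).T@(np.asarray(P)-s['ee_pos'])-H[:3,3]); th=np.arctan2(np.hypot(v[0],v[1]),v[2]); n=np.hypot(v[0],v[1])
    return K[0,0]*th*v[0]/n+K[0,2],K[1,1]*th*v[1]/n+K[1,2]
def blob(im,lo,hi,ch='red'):
    pass
E
python3 - <<'E'
from h import *
np.set_printoptions(precision=4,suppress=True)
im={n:cv2.imread(f"pics/{n}0.png") for n in("scene","side")}
c={}
for n,(a,b,x,y) in {"side":(165,200,235,265),"scene":(185,210,245,265)}.items():
    w=im[n][a:b,x:y].astype(int); m=(w[...,2]>w[...,1]+80)&(w[...,2]>140); v,u=np.nonzero(m); c[n]=(u.mean()+x,v.mean()+y*0+a); print(n,c[n],m.sum(),u.min()+x,u.max()+x,v.min()+a,v.max()+a)
print('tab side@.126',plane('side',c['side'],.126),'scene',plane('scene',c['scene'],.126))
print('tri',tri(ray('side',c['side']),ray('scene',c['scene'])))
z=lambda u,v:(170+u/6-.4,165+v/6-.4)
P=[plane('side',z(*p),.012) for p in((88,440),(205,520),(535,345))]
print(np.array(P)); print([np.linalg.norm(P[i+1]-P[i]) for i in(0,1)])
zs=lambda u,v:(205+u/8-.4,170+v/8-.4)
Q=[plane('scene',zs(*p),.012) for p in((132,147),(300,438))]; print(np.array(Q),np.linalg.norm(Q[1]-Q[0]))
d=P[2]-P[1]; print('yaw',np.degrees(np.arctan2(d[1],d[0])));d=Q[1]-Q[0]; print('yaw',np.degrees(np.arctan2(d[1],d[0])))
E
```

```text
side (np.float64(249.5), np.float64(184.43548387096774)) 62 243 255 181 188
scene (np.float64(254.4878048780488), np.float64(196.5121951219512)) 41 251 258 194 200
tab side@.126 [0.4936 0.0028 0.126 ] scene [0.4881 0.0007 0.126 ]
tri (array([0.4916, 0.0033, 0.1249]), np.float64(0.004333763763743441))
[[0.6024 0.2101 0.012 ]
 [0.5113 0.2353 0.012 ]
 [0.4481 0.0259 0.012 ]]
[np.float64(0.09450557220588483), np.float64(0.21870004502433868)]
[[0.5087 0.2288 0.012 ]
 [0.4481 0.0197 0.012 ]] 0.21773605117177983
yaw -106.78154931470694
yaw -106.15846462295774
```

```bash
python3 -m pendant '[[0,0,-0.6,0],[0.73,-0.59,-0.05,0],[0.73,-0.59,-0.05,0],[0.73,-0.59,0,0],[0.73,-0.59,0,0],[0.73,-0.59,0,0],[0.73,-0.59,0,0],[0.73,-0.59,0,0],[0.73,-0.59,0,-0.105],[0.73,-0.59,0,-0.105],[0,0,0,-0.105],[0,0,0,-0.105]]' 0
```

```text
t: 1.65
ee_pos: [0.3886, -0.1344, 0.266]
tcp_rot: [-3.141, 0.0, 0.968]
force: [-0.3, -0.1, -0.8]
gripper_width: 0.002
```

```bash
python3 -m pendant '[[0,0,0,-0.105],[0,0,0,-0.105],[0,0,0,0]]' 0
python3 - <<'E'
from h import *
s=observe(); print(s['ee_pos'],s['tcp_rot'],s['force'],s['q'])
for n in ("wrist","side"): cv2.imwrite(f"pics/{n}1.png",imaging.capture(n)[:,:,::-1])
E
```

```text
t: 2.02
ee_pos: [0.3883, -0.1352, 0.2661]
tcp_rot: [-3.141, -0.0, 1.274]
force: [0.3, 0.0, 0.5]
gripper_width: -0.007
[ 0.38828745 -0.13523009  0.26610639] [-3.14114192e+00 -4.63302755e-05  1.27413293e+00] [0.28903408 0.04822022 0.49870205] [-3.35156401e-01 -8.58583113e-02 -1.80113700e-01  1.47699312e+00
  2.89500566e-05  1.53230331e+00]
```

View pics/wrist1.png

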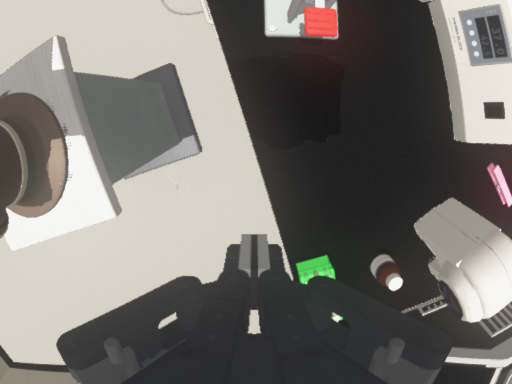

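View pics/side1.png

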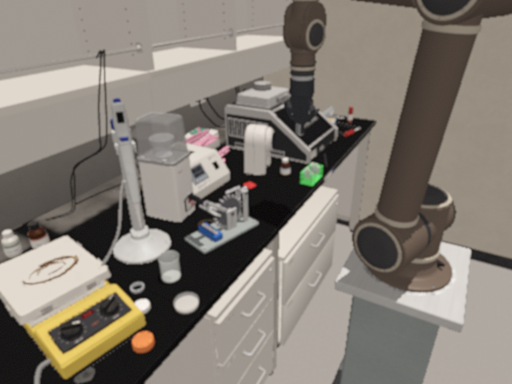

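The wrist view shows the tab at (321,22), the press base at the top edge, and the rack and bottle below. I'll move nearer so the whole press comes into view.

```bash
python3 -m pendant '[[0.5,0.35,0,0],[0.6,0.35,0,0],[0.6,0.35,0,0],[0.5,0.1,0,0],[0,0,0,0],[0,0,0,0]]' 0
python3 - <<'E'
from h import *
np.set_printoptions(precision=4,suppress=True)
s=observe(); print(s['ee_pos'],s['tcp_rot'],s['force'])
a=imaging.capture("wrist")[:,:,::-1]; cv2.imwrite("pics/wrist2.png",a)
w=a.astype(int)[:330]; m=((w[...,2]>w[...,1]+80)&(w[...,2]>140)).astype(np.uint8)
n,_,st,ce=cv2.connectedComponentsWithStats(m)
for i in range(1,n):
    if st[i,4]>100:
        o,d=wray(ce[i],s); print(st[i],ce[i],o+d*(.126-o[2])/d[2])
E
```

```text
t: 2.88
ee_pos: [0.4751, -0.047, 0.2662]
tcp_rot: [-3.141, 0.0, 1.275]
force: [-0.2, -1.4, 0.4]
gripper_width: -0.0
[ 0.4751 -0.047   0.2662] [-3.1413  0.0004  1.2749] [-0.1847 -1.3683  0.4037]
[245 116  32  29 905] [260.7602 129.8696] [ 0.4966 -0.0005  0.126 ]
```

View pics/wrist2.png

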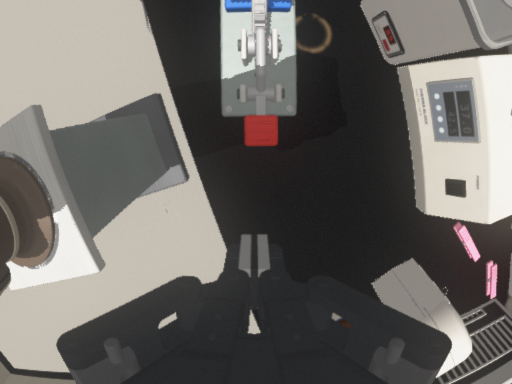

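Tab at (0.4955, 0.000), from wrist and two-view measurements that agree to within 5 mm. The view is aligned with the press's axes. I'll move over it and come down to just above.

```bash
python3 -m pendant '[[0.46,0.06,0,0],[0.46,0.06,0,0],[0,0,0.6,0],[0,0,0.6,0],[0,0,0.6,0],[0,0,0.5,0],[0,0,0,0],[0,0,0,0]]' 0
python3 - <<'E'
from h import *
s=observe(); print(s['ee_pos'],s['tcp_rot'],s['force'])
for n in("wrist","side"):
  a=imaging.capture(n)[:,:,::-1]
  if n=="side": a=cv2.resize(a[150:260,160:300],None,fx=5,fy=5,interpolation=cv2.INTER_CUBIC)
  cv2.imwrite(f"pics/{n}3.png",a)
E
```

```text
t: 3.92
ee_pos: [0.4948, -0.005, 0.1525]
tcp_rot: [3.14, -0.0, 1.275]
force: [-0.9, 0.0, -0.5]
gripper_width: 0.001
[ 0.49482497 -0.00498807  0.15247506] [ 3.14035749e+00 -3.59716490e-04  1.27470903e+00] [-0.90263857  0.04521748 -0.52158512]
```

View pics/wrist3.png

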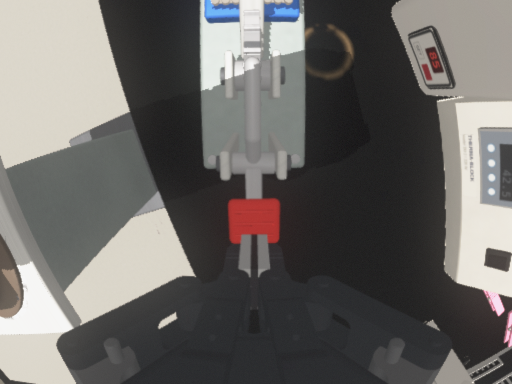

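View pics/side3.png

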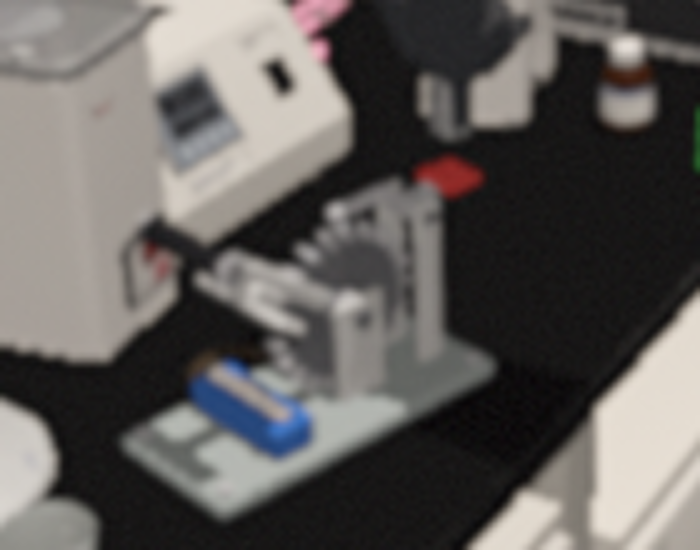

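Run:
```python
from h import *
s=observe(); p=np.array(s['ee_pos'])
print(wproj([p[0],p[1],.1521],s),wproj([p[0],p[1],.126],s))
for uv in((229,200),(280,200),(279,243),(230,241)):
    o,d=wray(uv,s); q=o+d*(.126-o[2])/d[2]; print(rot(s['tcp_rot']).T@(q-p))
```

```text
(np.float64(252.9841349119459), np.float64(248.51089128151222)) (np.float64(252.99114423805247), np.float64(228.9223030794905))
[ 0.01913704 -0.0145984   0.02675442]
[0.0191415  0.01631725 0.02682213]
[-0.01003763  0.01662916  0.0268043 ]
[-0.00857907 -0.01475851  0.02673648]
```

Relative to the tip, the tab spans x -10 to +19 mm and y ±15 mm, so the tip lands 5 mm outward of its centre, as planned. I'll press now.

```bash
python3 -m pendant '[[0,0,0.25,0],[0,0,0.25,0],[0,0,0.1,0],[0,0,0.1,0],[0,0,0,0]]' 0;  python3 -m pendant '[[0,0,0.04,0],[0,0,0.04,0],[0,0,0.03,0],[0,0,0,0]]'
```

```text
t: 4.65
ee_pos: [0.4943, -0.0052, 0.1159]
tcp_rot: [-3.141, 0.002, 1.275]
force: [-0.0, -2.3, 2.2]
gripper_width: 0.001
t: 5.15
ee_pos: [0.4946, -0.005, 0.1124]
tcp_rot: [3.14, 0.001, 1.276]
force: [-5.1, -5.1, 15.0]
gripper_width: 0.0
```

```bash
python3 -m pendant '[[0,0,0.02,0],[0,0,0.02,0],[0,0,0,0]]';  python3 - <<'E'
from h import *
s=observe(); print(s['ee_pos'],s['force'])
a=imaging.capture("side")[:,:,::-1]
cv2.imwrite(f"pics/side4.png",cv2.resize(a[150:260,160:300],None,fx=5,fy=5,interpolation=cv2.INTER_CUBIC))
E
```

```text
t: 5.52
ee_pos: [0.4948, -0.0051, 0.1119]
tcp_rot: [3.138, 0.0, 1.276]
force: [-9.0, -5.4, 25.8]
gripper_width: -0.003
[ 0.49476232 -0.00505063  0.11194512] [-9.04936855 -5.43582388 25.83483084]
```

View pics/side4.png

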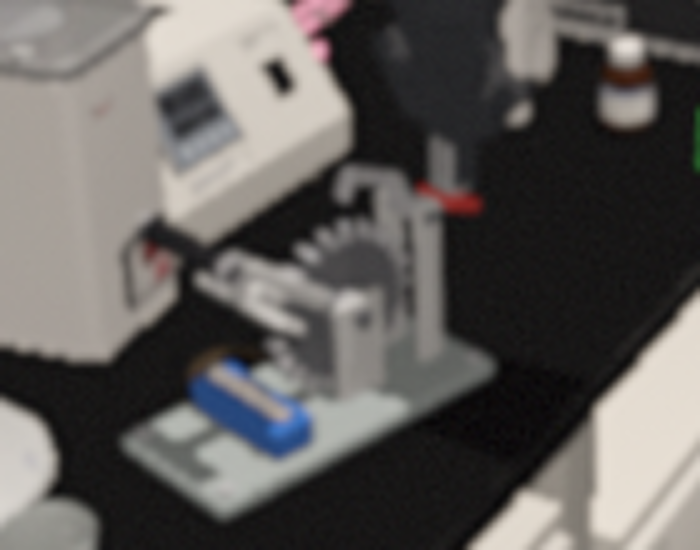

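The side view shows the tab tilted fully down (450,200) and the hooked nose lifted clear of the teeth (345,185). Next I'll lift off and look at the handle from above.

```bash
python3 -m pendant '[[0,0,-0.2,0],[0,0,-0.7,0],[0,0,-0.9,0],[0,0,-0.9,0],[0,0,-0.9,0],[0.7,0,-0.2,0],[0.8,0,0,0],[0.7,0,0,0],[0,0,0,0],[0,0,0,0]]' 0
python3 - <<'E'
from h import *
s=observe(); print(s['ee_pos'],s['tcp_rot'],s['force'])
for n in("wrist","side"):
  a=imaging.capture(n)[:,:,::-1]
  if n=="side": a=cv2.resize(a[150:260,160:300],None,fx=5,fy=5,interpolation=cv2.INTER_CUBIC)
  cv2.imwrite(f"pics/{n}5.png",a)
E
```

```text
t: 6.82
ee_pos: [0.5263, 0.1009, 0.2983]
tcp_rot: [-3.14, 0.0, 1.276]
force: [-0.4, 0.1, 0.1]
gripper_width: 0.003
[0.52630116 0.10093227 0.29827106] [-3.14042675e+00  1.31887784e-04  1.27644150e+00] [-0.38861864  0.06259307  0.07238401]
```

View pics/wrist5.png

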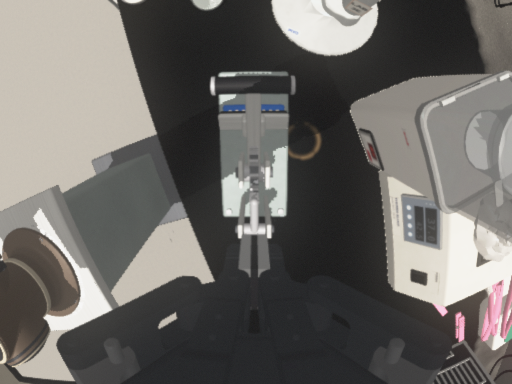

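View pics/side5.png

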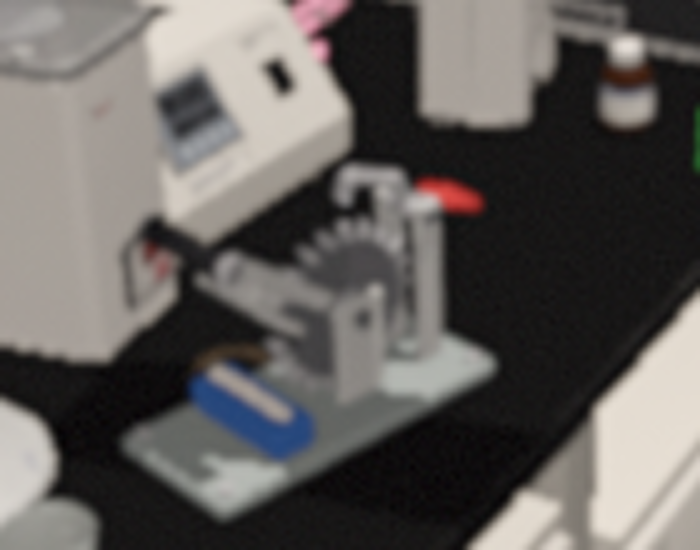

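The wrist view shows the black handle bar at about (252,86), ends at 213 and 293. The pawl tab stays down in the side view. Now I'll measure the handle.

Run:
```python
from h import *
np.set_printoptions(precision=4,suppress=True)
s=observe(); p=np.array(s['ee_pos']); T=rot(s['tcp_rot'])
for z in(.14,.15,.16,.17):
    L=[]
    for uv in((213,85),(293,84),(252,86)):
        o,d=wray(uv,s); q=o+d*(z-o[2])/d[2]; L.append(q)
    print(z,'len',np.linalg.norm(L[0]-L[1]),'mid world',L[2],'tool',(T.T@(L[2]-p)))
for uv,z in(((241,175),.09),((269,175),.09),((220,216),.012),((287,216),.012),((219,76),.012),((291,76),.012)):
    o,d=wray(uv,s); q=o+d*(z-o[2])/d[2]; print(uv,q,T.T@(q-p))
# handle in side: zoom5 centre of bar
for uv in((150,228),(175,245)):
    print(ray('side',(160+uv[0]/5,150+uv[1]/5)), plane('side',(160+uv[0]/5,150+uv[1]/5),.155))
```

```text
0.14 len 0.08011749142360516 mid world [0.5522 0.1904 0.14  ] tool [ 0.0938 -0.0014  0.1587]
0.15 len 0.07746584092785784 mid world [0.5521 0.1898 0.15  ] tool [ 0.0932 -0.0014  0.1487]
0.16 len 0.0748141904321105 mid world [0.552  0.1893 0.16  ] tool [ 0.0927 -0.0013  0.1387]
0.17 len 0.07216253993636339 mid world [0.5519 0.1887 0.17  ] tool [ 0.0921 -0.0012  0.1287]
(241, 175) [0.5086 0.0945 0.09  ] [-0.0106 -0.0151  0.2087]
(269, 175) [0.5413 0.0846 0.09  ] [-0.0106  0.019   0.2087]
(220, 216) [0.4482 0.0237 0.012 ] [-0.0959 -0.0523  0.2867]
(287, 216) [ 0.5485 -0.0067  0.012 ] [-0.0958  0.0525  0.2867]
(219, 76) [0.5131 0.2257 0.012 ] [ 0.1161 -0.0491  0.2868]
(291, 76) [0.6111 0.196  0.012 ] [0.1163 0.0533 0.2867]
(array([-0.051 ,  0.9163,  0.6646]), array([ 0.5792, -0.6665, -0.4693])) [0.5779 0.1926 0.155 ]
(array([-0.051 ,  0.9163,  0.6646]), array([ 0.567 , -0.6706, -0.4783])) [0.5531 0.2018 0.155 ]
```

Run:
```python
from h import *
np.set_printoptions(precision=4,suppress=True)
s=observe(); p=np.array(s['ee_pos']); T=rot(s['tcp_rot'])
q=plane('side',(140,243),.01); print('stand',q,T.T@(q-p))
for uv in((325,20),(290,10),(350,5)):
    o,d=wray(uv,s); q=o+d*(.01-o[2])/d[2]; print(q,T.T@(q-p))
for uv in((355,108),(362,130),(388,200),(425,105)):
  for z in(.01,.18):
    o,d=wray(uv,s); q=o+d*(z-o[2])/d[2]; print('dev',uv,z,T.T@(q-p))
print(plane('side',(170,216),0),plane('side',(147,208),0), T.T@(plane('side',(170,216),0)-p))
```

```text
stand [0.7035 0.2917 0.01  ] [0.2348 0.1138 0.2887]
[0.6853 0.2662 0.01  ] [0.2051 0.1039 0.2887]
[0.6396 0.2929 0.01  ] [0.2173 0.0524 0.2887]
[0.7316 0.2827 0.01  ] [0.2344 0.1433 0.2887]
dev (355, 108) 0.01 [0.074  0.1511 0.2887]
dev (355, 108) 0.18 [0.0753 0.0918 0.1187]
dev (362, 130) 0.01 [0.0413 0.1642 0.2887]
dev (362, 130) 0.18 [0.0554 0.0997 0.1187]
dev (388, 200) 0.01 [-0.0707  0.2219  0.2886]
dev (388, 200) 0.18 [-0.0125  0.1348  0.1187]
dev (425, 105) 0.01 [0.0895 0.2751 0.2886]
dev (425, 105) 0.18 [0.0846 0.167  0.1187]
[0.7386 0.1192 0.    ] [0.8455 0.1167 0.    ] [0.0801 0.1977 0.2987]
```

Run:
```python
import cv2
a=cv2.imread("pics/side1.png")[80:270,90:270]; cv2.imwrite("pics/side1z.png",cv2.resize(a,None,fx=3,fy=3))
```

```text
(no output)
```

View pics/side1z.png

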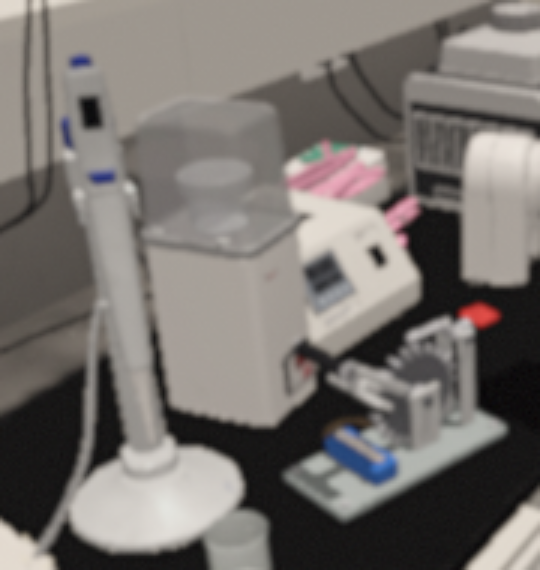

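Handle centre is 93 mm ahead of the hand and the hinge 11 mm behind it, so the arm angle is about 0.69 rad and the handle top about 0.161 m high. That agrees with the given sizes. The device and the pipette stand are more than 90 mm off the path. I'll approach from above.

```bash
python3 -m pendant '[[0.6,-0.01,0,0],[0.7,-0.01,0,0],[0.6,0,0,0],[0,0,0.6,0],[0,0,0.7,0],[0,0,0.7,0],[0,0,0.4,0],[0,0,0,0],[0,0,0,0]]' 0
python3 - <<'E'
from h import *
s=observe(); print(s['ee_pos'],s['tcp_rot'],s['force'])
for n in("wrist","side"):
  a=imaging.capture(n)[:,:,::-1]
  if n=="side": a=cv2.resize(a[150:260,160:300],None,fx=5,fy=5,interpolation=cv2.INTER_CUBIC)
  cv2.imwrite(f"pics/{n}6.png",a)
E
```

```text
t: 8.05
ee_pos: [0.5536, 0.1915, 0.18]
tcp_rot: [3.141, -0.001, 1.275]
force: [-0.3, 0.8, -0.3]
gripper_width: -0.004
[0.55360039 0.19152338 0.18000453] [ 3.14052633e+00 -8.76149719e-04  1.27494872e+00] [-0.33331883  0.75749822 -0.31895496]
```

View pics/wrist6.png

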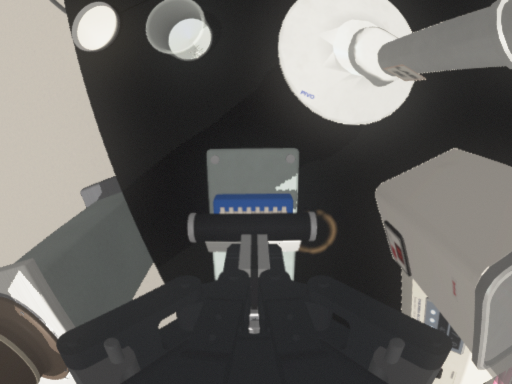

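View pics/side6.png

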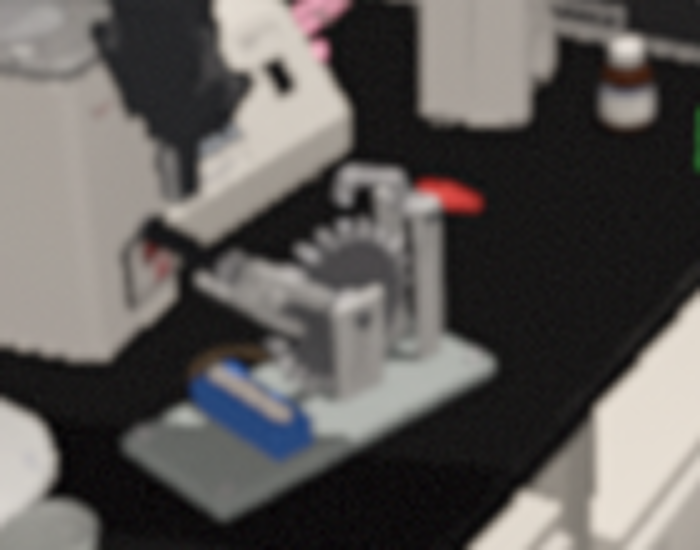

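The tip is centred over the handle bar (wrist px y 212–242, tip projecting to about 229). I'll push down along the arc.

```bash
python3 -m pendant '[[0,0,0.18,0],[0,0,0.18,0],[0.11,0,0.15,0],[0.11,0,0.15,0],[0.09,0,0.165,0],[0.09,0,0.165,0],[0,0,0,0]]' 0
python3 - <<'E'
from h import *
s=observe(); print(s['ee_pos'],s['tcp_rot'],s['force'])
for n in("wrist","side"):
  a=imaging.capture(n)[:,:,::-1]
  if n=="side": a=cv2.resize(a[150:260,160:300],None,fx=5,fy=5,interpolation=cv2.INTER_CUBIC)
  cv2.imwrite(f"pics/{n}7.png",a)
E
```

```text
t: 9.02
ee_pos: [0.5589, 0.2116, 0.1283]
tcp_rot: [-3.141, 0.0, 1.276]
force: [-0.3, -0.2, -0.2]
gripper_width: -0.005
[0.55891687 0.21162919 0.12827891] [-3.14077545e+00  1.68359269e-04  1.27648626e+00] [-0.29859518 -0.24618091 -0.2183718 ]
```

View pics/wrist7.png

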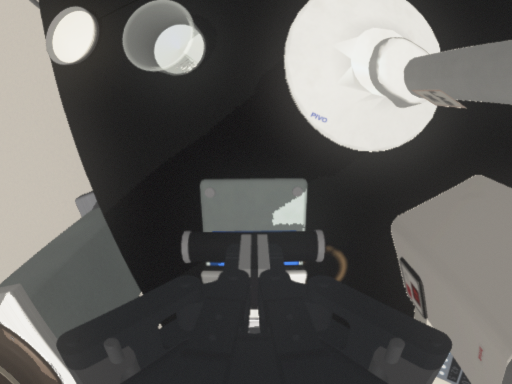

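View pics/side7.png

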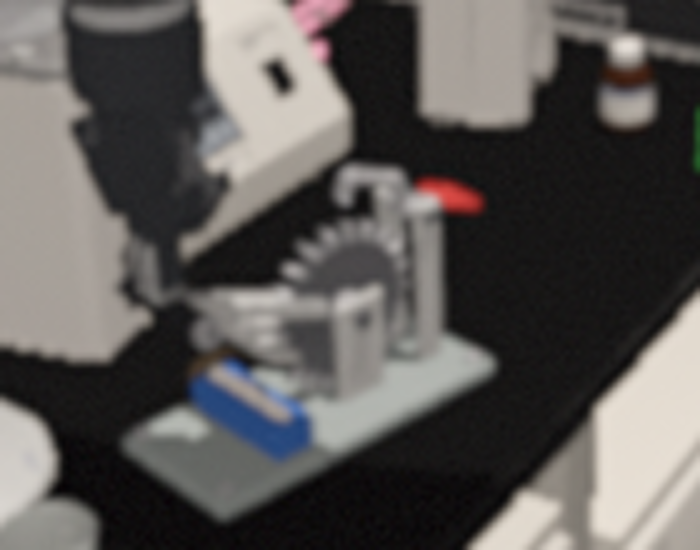

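The arm has come down with the hand and the tip is still on the bar. I'll go on down.

```bash
python3 -m pendant '[[0.063,0,0.175,0],[0.063,0,0.175,0],[0.038,0,0.18,0],[0.038,0,0.18,0],[0.013,0,0.14,0],[0.013,0,0.1,0],[0,0,0,0]]' 0; python3 -m pendant '[[0,0,0.04,0],[0,0,0.03,0],[0,0,0,0]]' 0
```

```text
t: 10.0
ee_pos: [0.5622, 0.2217, 0.0813]
tcp_rot: [-3.141, 0.001, 1.276]
force: [0.7, 1.0, 1.5]
gripper_width: 0.002
t: 10.38
ee_pos: [0.5623, 0.2219, 0.0782]
tcp_rot: [-3.142, 0.0, 1.276]
force: [0.5, 1.4, 3.5]
gripper_width: 0.002
```

```bash
python3 -m pendant '[[0,0,0.03,0],[0,0,0.02,0],[0,0,0,0]]' 0; python3 -m pendant '[[0,0,0.02,0],[0,0,0.02,0],[0,0,0,0]]' 0
```

```text
t: 10.75
ee_pos: [0.5624, 0.2221, 0.0759]
tcp_rot: [3.142, -0.0, 1.276]
force: [-0.6, 1.4, 4.6]
gripper_width: 0.004
t: 11.12
ee_pos: [0.5625, 0.2221, 0.0755]
tcp_rot: [3.14, -0.001, 1.276]
force: [-4.2, 0.3, 14.6]
gripper_width: -0.006
```

```bash
python3 -m pendant '[[0,0,0.02,0],[0,0,0.02,0],[0,0,0,0]]' 0; python3 -m pendant '[[0,0,-0.1,0],[0,0,-0.2,0],[0,0,-0.6,0],[0,0,-0.8,0],[0,0,-0.8,0],[0,0,-0.8,0],[-0.8,0,-0.5,0],[-0.8,0,0,0],[-0.8,0,0,0],[-0.8,0,0,0],[0,0,0,0],[0,0,0,0]]' 0
python3 - <<'E'
from h import *
s=observe(); print(s['ee_pos'],s['tcp_rot'],s['force'])
for n in("wrist","side"):
  a=imaging.capture(n)[:,:,::-1]
  if n=="side": a=cv2.resize(a[150:260,160:300],None,fx=5,fy=5,interpolation=cv2.INTER_CUBIC)
  cv2.imwrite(f"pics/{n}8.png",a)
E
```

```text
t: 11.5
ee_pos: [0.5626, 0.2221, 0.0752]
tcp_rot: [3.139, -0.002, 1.276]
force: [-6.7, -0.6, 24.3]
gripper_width: -0.003
t: 13.0
ee_pos: [0.5159, 0.069, 0.2616]
tcp_rot: [-3.141, 0.0, 1.275]
force: [-0.0, -0.8, 0.9]
gripper_width: 0.007
[0.51590815 0.06896418 0.26157917] [-3.14116089e+00  7.20548607e-05  1.27527672e+00] [-0.04372048 -0.82518541  0.8909298 ]
```

View pics/wrist8.png

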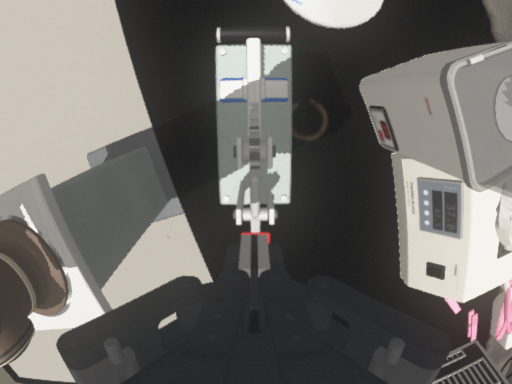

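View pics/side8.png

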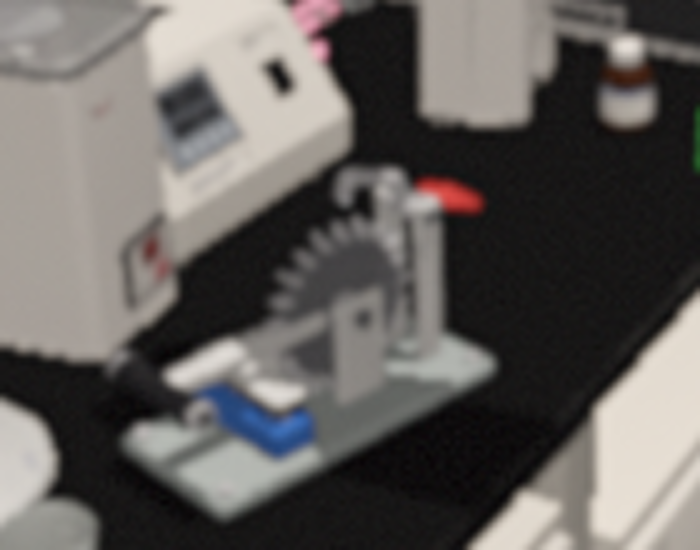

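The arm lies down with its pad on the caps (side zoom 240,375), the tab is still down and the nose clear. The hand is clear above the press, so I'll hand in.

```bash
python3 -c "
from bench import r,observe
print(observe()['force']); print(r.job_done())"
```

```text
[-0.060343    0.37637812 -0.01789173]
the job is handed in; nothing more can be done
None
```

The job is done and handed in at about 13 s of the 38 s allowed, with no verdict reported back.

- **Pawl:** I pressed the red tab with the shut fingertips until it met its end stop at about 26 N. Later side views showed the nose clear of the teeth, and the tab stayed down.
- **Arm:** I pushed the cross handle down along its arc to the end stop. The fingertip ended 75.2 mm above the bench at about 24 N, against 76 mm given for the handle top. After I lifted the hand away, the side picture showed the pad lying on the caps.
- **Final state:** The hand was clear above the press with no force reading beyond noise. I kept away from the bottle, beaker, petri dish and tube rack, but did not measure their positions again afterwards.

The camera measurements of the tab differed by about 5 mm. I settled this with a close wrist view before pressing.

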